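Centre-punch a panel through the jig's hexagonal bush

TASK

Take the automatic centre punch out of its stand, put its point through the hexagonal guide bush of the drill jig and press it straight down onto the panel inside until its spring trips with a snap, but do not ram it on to the end of its stroke or trip it anywhere else. Then stand it back upright in its stand, all the way down, and let go. Leave the other things on the bench where they are.

Things in the scene. Friction and masses are not known exactly. Their poses are not given: they have to be found in the camera images.
- punch: automatic centre punch, plain steel, 137 mm long, 0.18 kg, point down in its stand. Origin: centre of the underside of its collar, z up the body. Collar 26 mm across, z 0 to 5 mm; above it a six-sided body 16 mm across flats, z 5 to 69 mm (flats face y and every 60 degrees from it), round cap to z 75 mm. Below it the spindle, 8 mm across, to z -62 mm, the last 8 mm tapering to the point.
- punch_tip (a point): point of the punch, at the end of its sliding spindle, 62 mm below the collar when free. Pressed, the spindle slides up and the force, 2 to 5 N at first, rises to about 12 N at 5 to 5.5 mm, then the spring trips and the force falls at once to 4 or 5 N, at 7 mm; tripped counts from 6.6 mm. At 11 mm it stops hard. It springs out again when lifted.
- stand: fixed dark steel stand: foot 72 mm across, 6 mm thick, round block 46 mm across, 70 mm high. Origin: centre of its underside, on the bench; z up. An upright bore runs down its middle, 12 mm wide, flared over the top 10 mm to 19 mm at the rim. The punch hangs in it: collar on the rim, point clear of the bench.
- stand_rim (a point): centre of the stand's rim, on the axis of the bore, 70 mm above the bench; z up
- jig: fixed drill jig, 80 x 124 x 92 mm: dark base, two aluminium end posts, aluminium bridge (top 80 mm up) with two steel guide bushes that stand up 12 mm: a hexagonal one, 30 mm across flats, 26 mm to the +y side, a round one, 26 mm across, 26 mm to the -y side. Origin: centre of its underside, on the bench; z up, y along the bridge. More than 20 N between punch and jig or panel spoils the work.
- hex_bush (a point): centre of the mouth of the hexagonal bush, on its bore's axis, 92 mm above the bench; z up. Bore 11 mm wide, flared over the top 12 mm to 20 mm at the mouth. Below the bridge the panel lies on a jack that is set differently each time: its top is 20 to 44 mm below this mouth, to be found by feel.
- capacitor: bystander: capacitor standing on end, 22 mm across, 32 mm high; origin under its centre
- tape_roll: bystander: roll of tape lying flat, 62 mm across, 18 mm high; origin under its centre
- adapter: bystander: power adapter, a dark block 94 x 50 x 32 mm; origin under its centre
Mind the look-alikes: they are no part of the job. What is shaped like the stand but orange or purple is not meant. There is more than one size of the punch; the job needs the larger.

How it is judged:
By the outcome, as a careful person would: the job done as asked, in the order asked, and still so for the second after the job is handed in, with the robot touching nothing.
It also fails if it takes over 64 s, if anything falls off the work surface, if the arm or the gripper's body presses on something with over 40 N, if the wrist force passes 120 N, or if a joint passes its speed limit or range.

ROBOT

A 6-joint arm with a two-finger parallel gripper is mounted at the origin on a cart in front of the work surface, level with it; the furniture and walls round the work are solid. World frame = base frame: x ahead of the robot, y to its left, z up, the work surface at z = 0. Lengths are in m, angles in rad, forces in N, time in s.
With the tool pointing down it reaches from about 0.275 to 0.875 m from the base axis. Payload 12.5 kg.
Tool frame: the origin (TCP) lies on the front face of the gripper's body, between the roots of the fingers; the fingertips stand 73 mm ahead of it and the grasp point (between the pads) lies 54 mm ahead of it; z points along the fingers, y is the line along which they close (so a half turn about z gives the same grasp; the last joint's range is limited). The gripper opens to 85 mm and grips with 20 to 120 N. Pads are 22 mm wide; open, the fingers measure 114 mm over their backs; the gripper's body (76 mm by 85 mm) begins 54 mm behind the grasp point. The pads swing forward as they close: fully open they stand 13 mm farther back than shut.
Start: joints at [1.121, 0.351, 1.652, -0, 1.139, -0.085], TCP at [0.196, 0.514, 0.304] pointing down, gripper open.
Joint ranges: [-2.75, 2.75], [-0.79, 2.1], [0.01, 2.65], [-1.57, 4.71], [0.07, 3.14], [-2.87, 2.87]. Speed limits (rad/s): [2.22, 2.22, 2.79, 3.14, 3.14, 3.14].

INTERFACE

Orientations are given as a unit quaternion [x, y, z, w].
In Python, from bench import sense, read_camera, camera_model, close_job, recognise, masks_of gives the robot as it stands.
- The arm moves only by the tool jog_arm, never from a script. Its argument "steps" is a list that holds one entry, the list of rows, each a list of 4 numbers: the shift along the world's x, y, z in m, then the turn about the world's z in rad. In form: [[[x, y, z, yaw], ...]]. A call has 1 to 10 rows; each row is the pose to reach, as a shift and turn from the pose commanded when the call began; what a row does not reach only later rows make up. A row lasts 1/8 s, in which the tool goes at most 62.5 mm and 10.7 degrees, less where a joint would pass 70% of its speed; a pose out of reach is approached as far as the arm can. A call with a gripper value outside its range is refused whole. "grip" is the opening, from 0 (shut) to 1 (fully open), set as the call begins (left out, the last holds). The fingers move at their own pace and stop on an object; "grip_force" is the grip in N (left out, the last holds). Time passes only in rows, so rows that repeat a pose let the fingers close. It gives the time, the measured TCP pose, the force, the opening and the grip force at its end, in the units of the state.
- sense(): the state, without advancing time (a new reading comes with each control period).
- read_camera(name): name is "side" or "top"; returns the picture (400x640x3 uint8, blue, green, red); there is no depth.
- camera_model(name): a dict with "intrinsics" (3x3 intrinsics, pixels), "rvec" (rotation vector, rad) and "tvec" (3), from world to camera coordinates, as OpenCV has them. Camera axes: x right, y down, z forward; pixel columns grow to the right and rows downward; lengths in m; the calibration is good to about 2 mm. A picture is of the moment at which its call begins. camera_model takes no time and is no camera call.
- close_job(): hands the job in; it is judged then, once.
Trained networks look in the newest picture that a camera, given by its name, has taken for a name from the list of things; names that differ only in an ending like _2 or _b are one class to them, and where a whole thing is asked for, a point or a joint stands for the part that bears it (a point fixed in the world has none). Each returns a list of dicts, best first, with "score" (0 to 1); they miss things now and then, are a little off and sometimes report something else, mostly with a low value. They report only what shows in the picture. A call takes as long as a camera call. They do not tell look-alikes from the thing itself.
- recognise(camera, query): "position" ([x, y, z] in m, in the coordinates of the camera as it stood for that picture, good to about 4 mm: the middle of the surface that is visible of it).
- masks_of(camera, query): "pixels" (400x640 bool, what is visible of it).
The state is a dict: "time": time; "joints": joint angles; "qd": joint speeds; "effort": joint torques, N m; "tcp_pos": TCP position; "eef_rot": TCP orientation; "contact_force": force on the tool from outside, world axes, zero at the start; "wrist_torque": the same for the moment, N m; "finger_gap": finger opening in m; "finger_force": force on a finger pad.
Only numpy, scipy, OpenCV 4.12 (cv2) and the standard library are available. Lean on these libraries where they do the work, as an engineer would, in place of code of your own. Each camera call takes 0.05 s, during which the arm holds its last target. There are 200 camera calls.

## Working session

There is one attempt and no reset: what is moved stays moved. The work goes in short steps, Python scripts to look and compute and a tool call to move; the robot and the scene stay as the last step left them, time stands still between calls to the robot, and variables do not carry over. Pictures are saved under pics/ and viewed, at most 10 in all, crops included, and the job is handed in when it is done.

Besides the shell and the picture viewer there is one more tool, called as name(argument=value, ...) on one line, values as JSON. jog_arm: Moves the arm, as the interface text tells. Its arguments: {"type":"object","properties":{"steps":{"type":"array","items":{"type":"array","items":{"type":"array","items":{"type":"number"}}}},"grip":{"type":"number"},"grip_force":{"type":"number"}},"required":["steps"]}

```bash
mkdir -p pics
cat > h.py <<'E'
from bench import *
import numpy as np, cv2
def cam(n):
    m=camera_model(n);K=np.array(m["intrinsics"],float);R=cv2.Rodrigues(np.array(m["rvec"],float))[0];t=np.array(m["tvec"],float).ravel();return K,R,t
def toworld(n,p):
    K,R,t=cam(n);return R.T@(np.array(p)-t)
def proj(n,P):
    K,R,t=cam(n);q=K@(R@np.array(P)+t);return q[:2]/q[2]
def ray(n,u,v,z):
    K,R,t=cam(n);d=R.T@np.linalg.solve(K,[u,v,1]);c=-R.T@t;return c+d*(z-c[2])/d[2]
E
python3 - <<'E'
from h import *
np.set_printoptions(precision=4,suppress=True)
for c in("top","side"):
    cv2.imwrite(f"pics/{c}0.png",read_camera(c))
    K,R,t=cam(c);print(c,K[0,0],-R.T@t,R[2])
    for q in("punch","stand","jig","capacitor","tape_roll","adapter"):
        for r in recognise(c,q):
            w=toworld(c,r["position"]);print(q,round(r["score"],2),w,proj(c,w).round())
print(sense())
E
```

```text
top 365.7783593686546 [0.3573 0.0974 0.9377] [ 0.1644 -0.0028 -0.9864]
punch 0.71 [0.3589 0.0697 0.01  ] [326. 258.]
stand 0.88 [0.6083 0.1403 0.0443] [296. 158.]
stand 0.84 [0.502  0.156  0.0103] [291. 202.]
stand 0.57 [0.3974 0.1823 0.0275] [280. 243.]
jig 0.66 [ 0.4769 -0.0001  0.0319] [353. 210.]
jig 0.57 [ 0.5312 -0.1275  0.079 ] [407. 184.]
jig 0.42 [ 0.6359 -0.0098  0.0167] [354. 150.]
capacitor 0.41 [ 0.4765 -0.0022  0.0286] [354. 210.]
tape_roll 0.89 [ 0.6364 -0.0108  0.0143] [354. 150.]
side 440.05279121169775 [ 0.2811 -0.7218  0.4844] [ 0.238   0.874  -0.4236]
punch 0.6 [0.5138 0.1583 0.1081] [316. 171.]
punch 0.54 [0.357  0.0657 0.0152] [254. 237.]
stand 0.82 [0.3907 0.1697 0.0351] [262. 205.]
stand 0.71 [0.5059 0.1433 0.0295] [314. 206.]
jig 0.73 [ 0.5245 -0.173   0.0523] [374. 276.]
capacitor 0.76 [ 0.4729 -0.0164  0.0227] [319. 247.]
tape_roll 0.93 [ 0.6386 -0.0145  0.0165] [397. 237.]
adapter 0.75 [0.505  0.3063 0.0289] [298. 179.]
{'time': 0.7, 'joints': array([ 1.1214,  0.3507,  1.6519,  0.    ,  1.1391, -0.0846]), 'qd': array([-0.0012, -0.0001, -0.0011,  0.0014,  0.0004,  0.0013]), 'effort': array([ -0.0009, -50.593 , -29.1624,  -0.0001,   0.0006,   0.    ]), 'tcp_pos': array([0.1962, 0.5138, 0.3038]), 'eef_rot': array([ 0.1814,  0.9834, -0.    , -0.    ]), 'contact_force': array([-0.4483, -0.043 , -0.0838]), 'wrist_torque': array([-0.0121,  0.028 , -0.0259]), 'finger_force': 0.0, 'finger_gap': 0.08544092957046089}
```

View pics/top0.png

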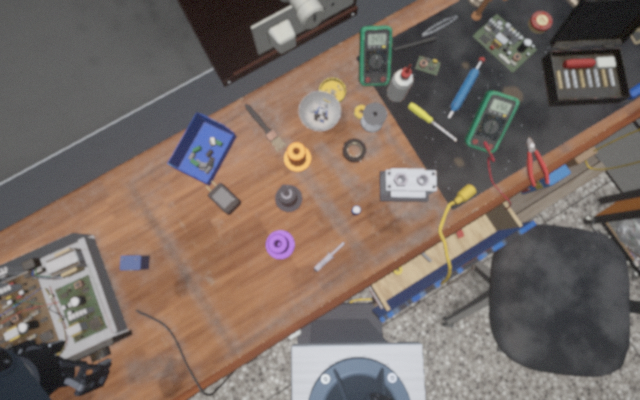

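View pics/side0.png

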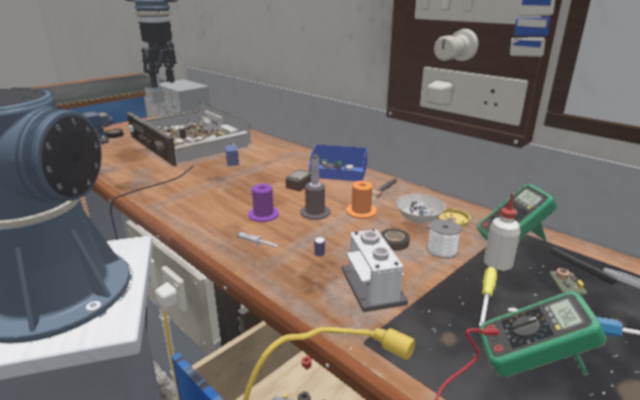

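Top view: dark stand with the upright punch is at (289,197), purple stand at (280,245), orange at (297,155). A small punch lies at (329,257), and the jig is at (410,183). In the side view the dark stand and punch are at (315,185). The dark stand with the standing punch fits the description. I'll confirm with one enlarged crop.

Run:
```python
from h import *
t=cv2.imread("pics/top0.png");s=cv2.imread("pics/side0.png")
def cr(i,x,y,w,h,k):
    o=cv2.resize(i[y:y+h,x:x+w],None,fx=k,fy=k,interpolation=cv2.INTER_CUBIC)
    for a in range(0,w,10): cv2.line(o,(a*k,0),(a*k,6 if a%50 else 14),(0,255,255),1)
    for a in range(0,h,10): cv2.line(o,(0,a*k),(6 if a%50 else 14,a*k),(0,255,255),1)
    return o
a=np.hstack([cr(t,265,170,50,50,6),cr(t,375,160,70,50,6)])
b=np.hstack([cr(s,290,145,50,75,4),cr(s,340,220,70,75,4),cr(s,230,220,60,75,4)])
b=b[:,:720];a=a[:,:720]
b=np.pad(b,((0,0),(0,720-b.shape[1]),(0,0)))
cv2.imwrite("pics/crop1.png",np.vstack([a,b])[:600])
```

```text
(no output)
```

View pics/crop1.png

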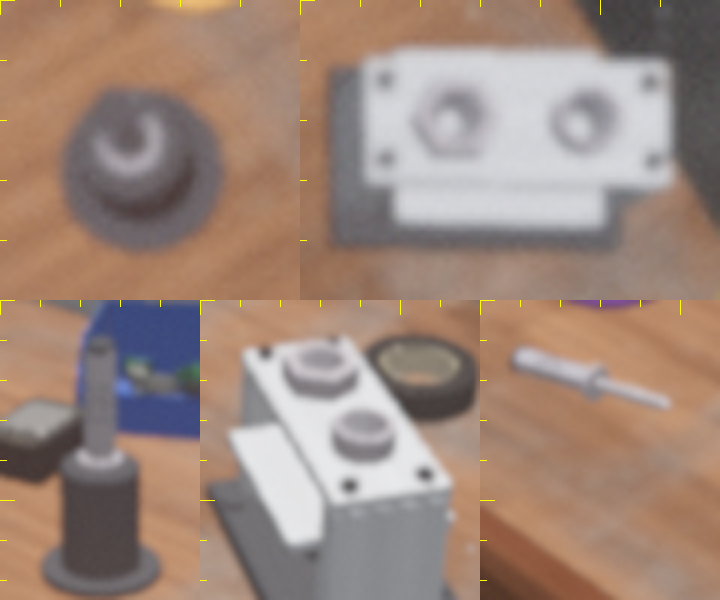

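The crop confirms it: the dark steel stand holds the long upright punch (the large size), and the hex bush is on the left of the bridge in the top view, about (400.3,180.3). The small punch lies loose on the bench. Next I'll triangulate.

Run:
```python
from h import *
np.set_printoptions(precision=4,suppress=True)
def tri(a,b):
    P=[]
    for c in("top","side"):
        K,R,t=cam(c);P.append(K@np.c_[R,t])
    X=cv2.triangulatePoints(P[0],P[1],np.array(a,float),np.array(b,float)).ravel();return X[:3]/X[3]
for n,a,b,z in(("foot",(288.7,198.2),(315.25,211.7),.006),("cap",(286.7,193.7),(314.75,156),.145),("hex",(400.3,180.3),(370.2,234.7),.092),("round",(422.2,180.4),(380.7,251),.092)):
    print(n,tri(a,b),ray("top",*a,z),ray("side",*b,z))
# mask based
for q in("punch","stand","jig"):
  for c in("top","side"):
    for m in masks_of(c,q):
        y,x=np.nonzero(m["pixels"]);print(q,c,m["score"],x.mean(),y.mean(),x.min(),x.max(),y.min(),y.max())
```

```text
foot [0.5135 0.1625 0.0035] [0.5134 0.1622 0.006 ] [0.512  0.1578 0.006 ]
cap [0.5067 0.1558 0.1447] [0.5003 0.1569 0.145 ] [0.5113 0.156  0.145 ]
hex [ 0.5394 -0.1082  0.0915] [ 0.5376 -0.1076  0.092 ] [ 0.5404 -0.1087  0.092 ]
round [ 0.5379 -0.1601  0.0908] [ 0.5365 -0.1594  0.092 ] [ 0.5379 -0.1617  0.092 ]
punch top 0.68 284.7232142857143 191.52678571428572 280 290 185 198
punch top 0.43 326.42483660130716 258.75816993464053 314 342 244 271
punch top 0.31 288.32876712328766 199.9041095890411 274 301 185 212
punch side 0.55 251.98136645962734 238.7950310559006 238 266 234 244
punch side 0.51 314.4423076923077 171.5423076923077 310 319 155 187
stand top 0.74 288.6375 199.75416666666666 275 301 185 212
stand top 0.74 279.4723926380368 244.76533742331287 266 293 231 259
stand top 0.57 296.71803278688526 157.5983606557377 284 310 143 171
stand side 0.91 262.03444180522564 204.59263657957246 248 278 184 222
stand side 0.69 314.8286802030457 203.4251269035533 300 329 183 220
stand side 0.62 361.18323353293414 201.7125748502994 346 376 182 218
jig top 0.75 406.01666666666665 184.82241379310344 379 435 169 201
jig side 0.69 373.50263376767396 273.1164402550596 342 407 231 312
```

jog_arm(steps=[[[0.04,-0.045,0,0],[0.08,-0.09,0,0],[0.12,-0.135,0,0],[0.16,-0.18,0,0],[0.2,-0.225,0,0],[0.24,-0.27,0,0],[0.28,-0.315,0,0],[0.316,-0.355,0,0],[0.316,-0.355,0,0],[0.316,-0.355,0,0]]], grip=1, grip_force=40)

```text
time: 2.25
tcp_pos: [0.5119, 0.159, 0.3037]
eef_rot: [0.182, 0.983, 0.0, -0.0]
contact_force: [0.7, -0.3, -0.9]
finger_gap: 0.0854
finger_force: 0.0
```

jog_arm(steps=[[[0,0,-0.04,0],[0,0,-0.08,0],[0,0,-0.12,0],[0,0,-0.144,0],[0,0,-0.144,0],[0,0,-0.144,0]]])

```text
time: 3.0
tcp_pos: [0.5124, 0.1595, 0.1611]
eef_rot: [0.181, 0.983, 0.0, 0.001]
contact_force: [0.2, -0.8, 0.0]
finger_gap: 0.0856
finger_force: 0.0
```

Run:
```python
from h import *
t=read_camera("top");s=read_camera("side")
k=6
a=cv2.resize(t[160:235,250:325],None,fx=5,fy=5,interpolation=cv2.INTER_CUBIC)
b=cv2.resize(s[130:205,275:350],None,fx=5,fy=5,interpolation=cv2.INTER_CUBIC)
cv2.imwrite("pics/crop2.png",np.hstack([a,b]))
print(sense()["tcp_pos"],sense()["contact_force"])
```

```text
[0.5125583  0.15923779 0.16120437] [ 0.02836802  0.27713021 -0.47201241]
```

View pics/crop2.png

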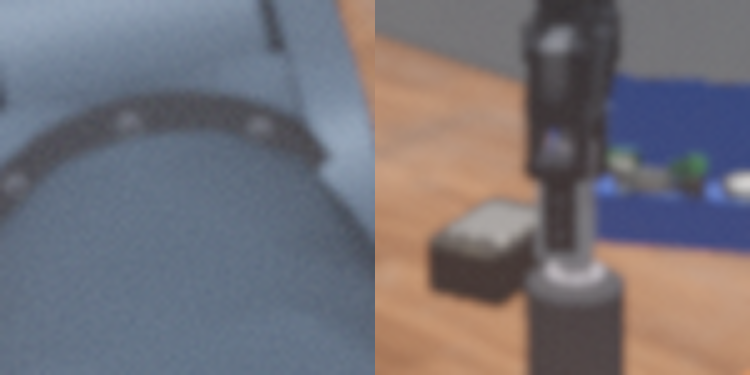

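jog_arm(steps=[[[0,0,0,0],[0,0,0,0],[0,0,0,0],[0,0,0,0],[0,0,0,0],[0,0,0,0],[0,0,0,0],[0,0,0,0]]], grip=0, grip_force=40)

```text
time: 4.1
tcp_pos: [0.5131, 0.1599, 0.1603]
eef_rot: [0.182, 0.983, 0.001, 0.001]
contact_force: [3.1, 9.0, -1.2]
finger_gap: 0.0172
finger_force: 38.4
```

jog_arm(steps=[[[0.0004,0.001,0,0],[0.0004,0.001,0,0],[0.0004,0.001,0,0],[0.0004,0.001,0,0]]], grip_force=80)

```text
time: 4.6
tcp_pos: [0.5132, 0.1605, 0.1601]
eef_rot: [0.182, 0.983, 0.001, 0.001]
contact_force: [2.4, 6.3, -1.6]
finger_gap: 0.0162
finger_force: 77.7
```

Run:
```python
from h import *
for i in range(3):
    read_camera("side");s=sense();print(s["tcp_pos"],s["contact_force"],s["wrist_torque"],s["finger_gap"],s["finger_force"])
```

```text
[0.51317449 0.16049659 0.16013322] [ 2.92141029  6.72060212 -1.45323656] [ 1.29110994 -0.47022737  0.05031021] 0.015942105614260838 77.65405617683464
[0.51313724 0.16048575 0.16009363] [ 2.5061541   6.63986546 -1.62887022] [ 1.24028795 -0.50388762 -0.02931224] 0.016122711562768493 77.6546017262274
[0.5131644  0.16049764 0.16013697] [ 2.43854362  5.65456343 -1.59588894] [ 1.24236681 -0.48782348 -0.04709235] 0.015959423984064823 77.6549878713971
```

jog_arm(steps=[[[0.0008,0.0022,0,0],[0.0008,0.0022,0,0],[0.0008,0.0022,0.003,0],[0.0008,0.0022,0.003,0]]])

```text
time: 5.25
tcp_pos: [0.5133, 0.1619, 0.163]
eef_rot: [0.181, 0.983, -0.0, -0.0]
contact_force: [-0.2, 0.1, -1.7]
finger_gap: 0.0156
finger_force: 77.1
```

jog_arm(steps=[[[0,0,0.03,0],[0,0,0.06,0],[0,0,0.09,0],[0.0,0,0.11,0],[0.005,-0.05,0.11,0],[0.01,-0.1,0.11,0],[0.015,-0.15,0.11,0],[0.02,-0.2,0.11,0],[0.026,-0.25,0.11,0],[0.026,-0.27,0.11,0]]])

```text
time: 6.5
tcp_pos: [0.5393, -0.1103, 0.2727]
eef_rot: [0.182, 0.983, -0.0, -0.0]
contact_force: [-0.5, -0.4, -1.1]
finger_gap: 0.0159
finger_force: 77.7
```

jog_arm(steps=[[[0,0,0,0],[0,0,0,0],[0,0,0,0]]])

```text
time: 6.88
tcp_pos: [0.5394, -0.1069, 0.2729]
eef_rot: [0.181, 0.984, 0.0, -0.0]
contact_force: [0.2, 0.2, -1.6]
finger_gap: 0.016
finger_force: 77.7
```

Run:
```python
from h import *
np.set_printoptions(precision=4,suppress=True)
s=read_camera("side");st=sense();p=st["tcp_pos"];print(p,st["eef_rot"],st["contact_force"],st["finger_gap"])
print("exp tip",proj("side",p+[0,0,-.152]),"collar",proj("side",p+[0,0,-.09]),"hexmouth",proj("side",[p[0],p[1],.092]))
x0,y0=330,170
o=cv2.resize(s[y0:y0+75,x0:x0+80],None,fx=8,fy=8,interpolation=cv2.INTER_CUBIC)
for a in range(0,80,10): cv2.line(o,(a*8,0),(a*8,8),(0,255,255),1);cv2.line(o,(0,a*8),(8,a*8),(0,255,255),1)
cv2.imwrite("pics/crop3.png",o)
```

```text
[ 0.5394 -0.107   0.2729] [ 0.1807  0.9835  0.     -0.    ] [-0.7572  0.271  -1.0473] 0.015813752723320276
exp tip [370.0858 219.6631] collar [371.8426 186.6798] hexmouth [369.3071 234.2844]
```

View pics/crop3.png

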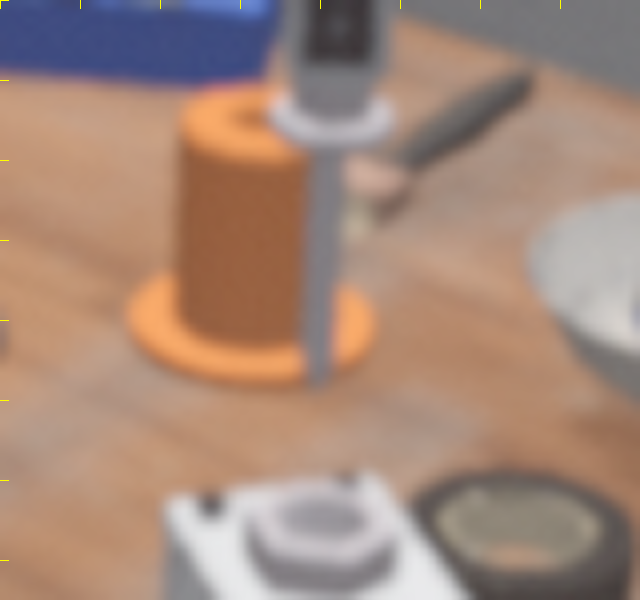

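The tip is at (369.6,218) and the hex mouth at (370.3,234.8). They are aligned to about 2 mm, with the punch straight. Descending.

jog_arm(steps=[[[0.001,-0.001,0,0],[0.001,-0.001,-0.01,0],[0.001,-0.001,-0.02,0],[0.001,-0.001,-0.027,0],[0.001,-0.001,-0.032,0],[0.001,-0.001,-0.036,0],[0.001,-0.001,-0.036,0]]])

```text
time: 7.8
tcp_pos: [0.5404, -0.109, 0.2367]
eef_rot: [0.181, 0.983, 0.0, -0.0]
contact_force: [-0.0, 1.4, -1.4]
finger_gap: 0.0161
finger_force: 77.7
```

jog_arm(steps=[[[0,0,-0.002,0],[0,0,-0.004,0],[0,0,-0.006,0],[0,0,-0.006,0]]])

```text
time: 8.3
tcp_pos: [0.5404, -0.109, 0.2307]
eef_rot: [0.181, 0.983, 0.0, -0.0]
contact_force: [0.7, -0.7, -1.1]
finger_gap: 0.016
finger_force: 77.7
```

jog_arm(steps=[[[0,0,-0.002,0],[0,0,-0.004,0],[0,0,-0.006,0],[0,0,-0.006,0]]])

```text
time: 8.8
tcp_pos: [0.5403, -0.109, 0.2247]
eef_rot: [0.181, 0.983, 0.0, -0.0]
contact_force: [-0.4, 0.1, -1.8]
finger_gap: 0.0159
finger_force: 77.7
```

jog_arm(steps=[[[0,0,-0.0015,0],[0,0,-0.003,0],[0,0,-0.003,0]]])

```text
time: 9.18
tcp_pos: [0.5403, -0.109, 0.2218]
eef_rot: [0.181, 0.983, -0.0, -0.0]
contact_force: [-0.7, -0.1, -1.7]
finger_gap: 0.0156
finger_force: 77.7
```

Free, with the tip near z 0.070. Continuing in 3 mm steps.

jog_arm(steps=[[[0,0,-0.0015,0],[0,0,-0.003,0],[0,0,-0.003,0],[0,0,-0.003,0]]])

```text
time: 9.68
tcp_pos: [0.5404, -0.109, 0.2189]
eef_rot: [0.181, 0.983, -0.0, 0.0]
contact_force: [0.1, 0.2, -1.0]
finger_gap: 0.0161
finger_force: 77.7
```

jog_arm(steps=[[[0,0,-0.0015,0],[0,0,-0.003,0],[0,0,-0.003,0],[0,0,-0.003,0]]])

```text
time: 10.18
tcp_pos: [0.5404, -0.109, 0.2159]
eef_rot: [0.181, 0.983, -0.0, -0.0]
contact_force: [-0.4, 0.1, -1.5]
finger_gap: 0.0163
finger_force: 77.7
```

jog_arm(steps=[[[0,0,-0.0015,0],[0,0,-0.003,0],[0,0,-0.003,0],[0,0,-0.003,0]]])

```text
time: 10.68
tcp_pos: [0.5404, -0.109, 0.2129]
eef_rot: [0.181, 0.983, -0.0, -0.0]
contact_force: [-0.8, -0.2, -1.7]
finger_gap: 0.0156
finger_force: 77.7
```

jog_arm(steps=[[[0,0,-0.0015,0],[0,0,-0.003,0],[0,0,-0.003,0],[0,0,-0.003,0]]])

```text
time: 11.18
tcp_pos: [0.5404, -0.109, 0.2099]
eef_rot: [0.181, 0.983, -0.0, -0.0]
contact_force: [0.1, 0.8, -1.7]
finger_gap: 0.0157
finger_force: 77.7
```

jog_arm(steps=[[[0,0,-0.0015,0],[0,0,-0.003,0],[0,0,-0.003,0],[0,0,-0.003,0]]])

```text
time: 11.68
tcp_pos: [0.5404, -0.109, 0.2069]
eef_rot: [0.181, 0.983, 0.0, 0.0]
contact_force: [-0.4, 0.1, -1.0]
finger_gap: 0.0156
finger_force: 77.7
```

jog_arm(steps=[[[0,0,-0.0015,0],[0,0,-0.003,0],[0,0,-0.003,0],[0,0,-0.003,0]]])

```text
time: 12.18
tcp_pos: [0.5404, -0.109, 0.2039]
eef_rot: [0.181, 0.983, -0.0, -0.0]
contact_force: [-0.0, 0.9, -1.4]
finger_gap: 0.0164
finger_force: 77.7
```

jog_arm(steps=[[[0,0,-0.0015,0],[0,0,-0.003,0],[0,0,-0.003,0],[0,0,-0.003,0]]])

```text
time: 12.68
tcp_pos: [0.5405, -0.109, 0.2011]
eef_rot: [0.181, 0.983, -0.0, 0.0]
contact_force: [-0.0, -0.7, 1.8]
finger_gap: 0.016
finger_force: 78.0
```

jog_arm(steps=[[[0,0,-0.001,0],[0,0,-0.002,0],[0,0,-0.002,0]]])

```text
time: 13.05
tcp_pos: [0.5406, -0.1091, 0.1992]
eef_rot: [0.181, 0.983, -0.0, 0.0]
contact_force: [-0.3, -1.0, 5.3]
finger_gap: 0.0157
finger_force: 78.4
```

jog_arm(steps=[[[0,0,-0.001,0],[0,0,-0.002,0],[0,0,-0.002,0]]])

```text
time: 13.42
tcp_pos: [0.5407, -0.1091, 0.1975]
eef_rot: [0.181, 0.983, -0.0, 0.001]
contact_force: [-0.9, -0.0, 7.6]
finger_gap: 0.016
finger_force: 78.6
```

jog_arm(steps=[[[0,0,-0.0005,0],[0,0,-0.001,0],[0,0,-0.001,0]]])

```text
time: 13.8
tcp_pos: [0.5408, -0.1091, 0.1967]
eef_rot: [0.181, 0.983, -0.0, 0.001]
contact_force: [-1.0, 0.0, 8.2]
finger_gap: 0.0156
finger_force: 78.7
```

jog_arm(steps=[[[0,0,-0.0005,0],[0,0,-0.001,0],[0,0,-0.001,0]]])

```text
time: 14.18
tcp_pos: [0.5408, -0.1091, 0.1957]
eef_rot: [0.181, 0.983, -0.0, 0.001]
contact_force: [-0.9, -0.1, 9.7]
finger_gap: 0.0156
finger_force: 78.7
```

jog_arm(steps=[[[0,0,-0.0005,0],[0,0,-0.001,0],[0,0,-0.001,0]]])

```text
time: 14.55
tcp_pos: [0.5407, -0.1091, 0.1944]
eef_rot: [0.181, 0.983, -0.0, 0.001]
contact_force: [-1.4, -0.2, 4.4]
finger_gap: 0.0158
finger_force: 78.4
```

The snap has begun. I'll go about 1 mm more to be past 7 mm; the hard stop is at 11.

jog_arm(steps=[[[0,0,-0.0005,0],[0,0,-0.001,0],[0,0,-0.001,0]]])

```text
time: 14.92
tcp_pos: [0.5406, -0.1091, 0.1933]
eef_rot: [0.181, 0.983, -0.0, 0.0]
contact_force: [-0.0, -0.2, 4.8]
finger_gap: 0.0161
finger_force: 78.3
```

jog_arm(steps=[[[0,0,0.003,0],[0,0,0.008,0],[0,0,0.02,0],[0,0,0.04,0],[0,0,0.06,0],[0,0,0.08,0],[0,0,0.08,0]]])

```text
time: 15.8
tcp_pos: [0.5408, -0.1091, 0.2744]
eef_rot: [0.181, 0.983, -0.0, 0.001]
contact_force: [0.1, 0.4, -1.5]
finger_gap: 0.0156
finger_force: 77.8
```

jog_arm(steps=[[[-0.005,0.05,0,0],[-0.01,0.1,0,0],[-0.015,0.15,0,0],[-0.02,0.2,0,0],[-0.025,0.25,0,0],[-0.027,0.271,0,0],[-0.027,0.271,0,0],[-0.027,0.271,0,0],[-0.027,0.271,0,0]]])

```text
time: 16.92
tcp_pos: [0.5135, 0.1611, 0.2727]
eef_rot: [0.182, 0.983, -0.0, -0.0]
contact_force: [-0.1, 0.2, -1.5]
finger_gap: 0.0157
finger_force: 78.0
```

Run:
```python
from h import *
np.set_printoptions(precision=4,suppress=True)
s=read_camera("side");st=sense();p=st["tcp_pos"];print(p,st["contact_force"],st["finger_gap"])
print("exp tip",proj("side",p+[0,0,-.152]),"collar",proj("side",p+[0,0,-.09]),"rim",proj("side",[p[0],p[1],.07]))
x0,y0=275,130
o=cv2.resize(s[y0:y0+90,x0:x0+80],None,fx=6,fy=6,interpolation=cv2.INTER_CUBIC)
for a in range(0,80,10): cv2.line(o,(a*6,0),(a*6,8),(0,255,255),1);cv2.line(o,(0,a*6),(8,a*6),(0,255,255),1)
cv2.imwrite("pics/crop4.png",o)
```

```text
[0.5135 0.1612 0.2728] [-0.6846 -0.1232 -2.4794] 0.015358895274608483
exp tip [315.1979 165.3231] collar [315.0248 138.7305] rim [315.3329 186.069 ]
```

View pics/crop4.png

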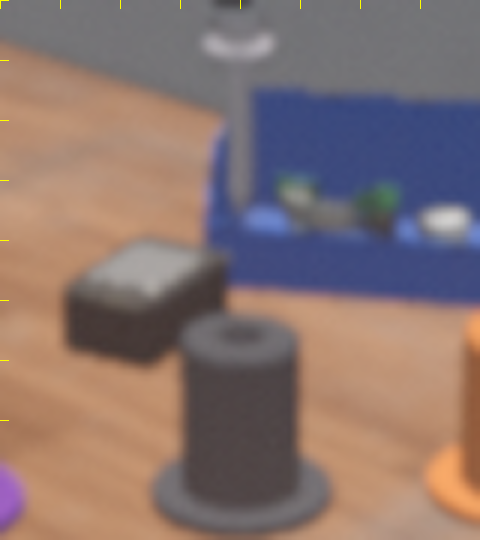

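The spindle has sprung out again. Its tip at (315,165) is directly above the empty dark stand's bore at (315.2,185.8). Lowering.

jog_arm(steps=[[[0,0,-0.02,0],[0,0,-0.04,0],[0,0,-0.05,0],[0,0,-0.056,0],[0,0,-0.062,0],[0,0,-0.062,0]]])

```text
time: 17.73
tcp_pos: [0.5134, 0.162, 0.2108]
eef_rot: [0.181, 0.983, -0.0, -0.0]
contact_force: [0.0, 0.1, -1.2]
finger_gap: 0.0159
finger_force: 78.0
```

jog_arm(steps=[[[0,0,-0.008,0],[0,0,-0.016,0],[0,0,-0.024,0],[0,0,-0.032,0],[0,0,-0.04,0],[0,0,-0.046,0],[0,0,-0.046,0],[0,0,-0.046,0]]])

```text
time: 18.73
tcp_pos: [0.5135, 0.162, 0.1651]
eef_rot: [0.181, 0.983, 0.0, 0.0]
contact_force: [-1.0, 0.3, -0.8]
finger_gap: 0.0158
finger_force: 78.0
```

jog_arm(steps=[[[0,0,-0.002,0],[0,0,-0.004,0],[0,0,-0.004,0],[0,0,-0.004,0]]])

```text
time: 19.23
tcp_pos: [0.5134, 0.162, 0.1609]
eef_rot: [0.181, 0.983, -0.0, -0.0]
contact_force: [-0.1, 0.0, -2.2]
finger_gap: 0.016
finger_force: 78.0
```

jog_arm(steps=[[[0,0,-0.001,0],[0,0,-0.0015,0],[0,0,-0.0015,0]]])

```text
time: 19.6
tcp_pos: [0.5135, 0.162, 0.16]
eef_rot: [0.181, 0.983, 0.0, 0.0]
contact_force: [-1.5, -0.2, 5.8]
finger_gap: 0.0159
finger_force: 78.4
```

jog_arm(steps=[[[0,0,0.0005,0],[0,0,0.0005,0],[0,0,0.0005,0],[0,0,0.0005,0],[0,0,0.0005,0],[0,0,0.0005,0],[0,0,0.0005,0],[0,0,0.0005,0]]], grip=1, grip_force=20)

```text
time: 20.6
tcp_pos: [0.5134, 0.162, 0.1599]
eef_rot: [0.181, 0.983, -0.0, -0.0]
contact_force: [0.1, -0.2, 0.3]
finger_gap: 0.0855
finger_force: 0.0
```

jog_arm(steps=[[[0,0,0.02,0],[0,0,0.05,0],[0,0,0.1,0],[0,0,0.15,0],[-0.04,0.05,0.15,0],[-0.08,0.1,0.15,0],[-0.12,0.15,0.15,0],[-0.15,0.2,0.15,0],[-0.15,0.2,0.15,0]]])

```text
time: 21.72
tcp_pos: [0.3612, 0.3646, 0.3099]
eef_rot: [0.179, 0.984, 0.0, -0.0]
contact_force: [-0.1, -0.6, -0.2]
finger_gap: 0.0852
finger_force: 0.0
```

Run:
```python
from h import *
t=read_camera("top");s=read_camera("side");print(sense()["finger_gap"],sense()["tcp_pos"])
a=cv2.resize(t[165:235,255:325],None,fx=5,fy=5,interpolation=cv2.INTER_CUBIC)
b=cv2.resize(s[145:215,275:345],None,fx=5,fy=5,interpolation=cv2.INTER_CUBIC)
cv2.imwrite("pics/crop5.png",np.hstack([a,b]))
o=cv2.imread("pics/side0.png");print("shift",cv2.phaseCorrelate(np.float32(o[145:215,295:335,1]),np.float32(s[145:215,295:335,1])))
```

```text
0.08563234519594688 [0.3631861  0.36210364 0.30983862]
shift ((0.014513804955029741, 0.17090834002177502), 0.9984845313760969)
```

View pics/crop5.png

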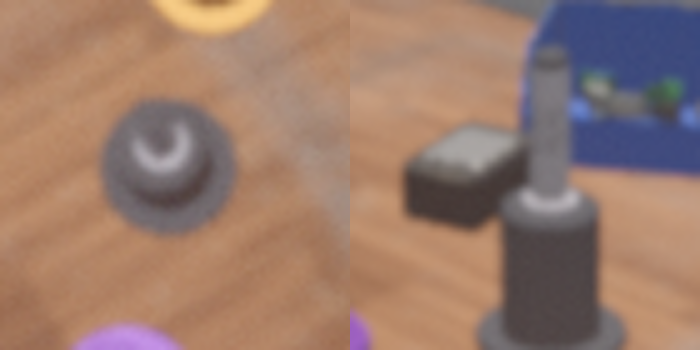

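The punch stands upright with its collar on the stand's rim (side view about (315,185)), within 0.2 px of its starting picture.

```bash
python3 -c "
from bench import *
print(close_job())"
```

```text
the job is handed in; nothing more can be done
None
```

The punch tripped once on the panel through the hex bush, at an estimated 8 mm of stroke (hard stop 11 mm), and is back upright and fully down in its stand, released; I handed the job in at about 22 s.

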